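# Slide the steel strip out over the edge of the surface plate

### The job

Three thin steel pieces lie flat on the dark granite surface plate: an oblong strip, a square and a disc. Slide the oblong strip lengthwise along the granite, without lifting it off, towards the plate's front edge (the long edge nearest the robot) until about a third of the strip's length sticks out squarely past that edge, ready to be picked up by its end. Leave it lying flat there by itself, and leave the square and the disc where they are.

Things in the scene. Friction and masses are not known exactly. Their poses are not given: they have to be found in the camera images.
- surface_plate: Fixed dark grey granite block on rubber feet, 200 mm deep (its x) by 240 mm wide (its y), flat top 50 mm above the worktop, top edges rounded by 2 mm. Origin at the centre of its underside, z up. Its front edge is the 240 mm edge at x = -100 mm in its own frame, nearest the robot; beyond it is only the worktop 50 mm below. It does not move when pushed.
- strip: The piece to slide: oblong flat steel strip, 110 mm long (its x), 55 mm wide (its y), 6 mm thick, about 0.25 kg, with an 8 mm hole 43 mm from its centre. Origin at the centre of its underside, z up. Starts flat on the granite, its length front to back within 10 degrees, its centre 0 to 30 mm behind the plate's. A few newtons slide it. Either end may stick out; past half it tips off.
- square: Bystander: square flat steel piece 55 x 55 x 6 mm lying on the granite beside the others. Origin at the centre of its underside. The three pieces lie side by side, centres about 80 mm apart across the plate, in any order.
- disc: Bystander: round flat steel disc, 56 mm in diameter, 6 mm thick, lying on the granite beside the others. Origin at the centre of its underside.

How it is judged:
By the outcome, as a careful person would: the job done as asked, in the order asked, and still so for the second after the job is handed in, with the robot touching nothing.
It also fails if it takes over 32 s, if anything falls off the work surface, if the arm or the gripper's body presses on something with over 40 N, if the wrist force passes 120 N, or if a joint passes its speed limit or range.

### The arm

A 6-joint arm with a two-finger parallel gripper is mounted at the origin on a cart in front of the work surface, level with it; the furniture and walls round the work are solid. World frame = base frame: x ahead of the robot, y to its left, z up, the work surface at z = 0. Lengths are in mm, angles in rad, forces in N, time in s.
With the tool pointing down it reaches from about 275 to 1000 mm from the base axis. Payload 8.4 kg.
Tool frame: the origin (TCP) lies midway between the tips of the shut fingers; the grasp point (between the pads) lies 19 mm behind it; z points along the fingers, y is the line along which they close (so a half turn about z gives the same grasp; the last joint's range is limited). The gripper opens to 85 mm and grips with 20 to 120 N. Pads are 22 mm wide; open, the fingers measure 114 mm over their backs; the gripper's body (76 mm by 85 mm) begins 54 mm behind the grasp point. The pads swing forward as they close: fully open they stand 13 mm farther back than shut.
Start: joints at [1.305, 0.353, 1.633, -0, 1.155, -0.002], TCP at [162.968, 603.381, 199.981] pointing down, gripper open.
Joint ranges: [-2.63, 2.63], [-0.92, 2.1], [0.06, 2.66], [-1.3, 4.44], [0, 2.69], [-3.02, 3.02]. Speed limits (rad/s): [2.22, 2.22, 2.79, 3.14, 3.14, 3.14].

### API

Orientations are given as [roll, pitch, yaw] about the fixed x, y, z axes, in that order (R = Rz(yaw) Ry(pitch) Rx(roll)).
In Python, from rig import telemetry, optics, r gives the robot as it stands.
- The arm moves only by the tool play_rows, never from a script. Its arguments are lists of equal length, an entry for each row: "dp": the shift along the tool's x, y, z in units of 40 mm (1.0 is 40 mm), a list of three; "rot": the turn, a rotation vector about the tool's x, y, z in units of 6 degrees (1.0 is 6 degrees), a list of three. In form: {"dp": [[tx, ty, tz], ...], "rot": [[ax, ay, az], ...]}. A call has 1 to 5 rows; each row is the pose to reach, as a shift and turn from the pose commanded when the call began, along the tool's axes at that moment; what a row does not reach only later rows make up. A row lasts 1/12 s, in which the tool goes at most 41.7 mm and 7.16 degrees, less where a joint would pass 70% of its speed; a pose out of reach is approached as far as the arm can. A call with a gripper value outside its range is refused whole. "fingers" is the opening, from 0 (shut) to 1 (fully open), set as the call begins (left out, the last holds). The fingers move at their own pace and stop on an object; "grip_force" is the grip in N (left out, the last holds). Time passes only in rows, so rows that repeat a pose let the fingers close. It gives the time, the measured TCP pose, the force, the opening and the grip force at its end, in the units of the state.
- telemetry.sense(): the state, without advancing time (a new reading comes with each control period).
- optics.grab_frame(name): name is "scene" or "top"; returns a dict with "color" (400x640x3 uint8, red, green, blue), "mtx" (3x3 intrinsics, pixels), "R" (3x3) and "t" (3): a world point X has camera coordinates R X + t. Camera axes: x right, y down, z forward; pixel columns grow to the right and rows downward; lengths in mm; the calibration is good to about 2 mm. A picture is of the moment at which its call begins. There is no depth.
- r.sign_off(): hands the job in; it is judged then, once.
The state is a dict: "clock": time; "qpos": joint angles; "qvel": joint speeds; "joint_efforts": joint torques, N m; "eef_pos": TCP position; "tcp_rot": TCP orientation; "contact_force": force on the tool from outside, world axes, zero at the start; "wrist_torque": the same for the moment, N m; "opening": opening from 0.0 (shut) to 1.0 (fully open); "grasp_force": force on a finger pad.
Only numpy, scipy, OpenCV 4.12 (cv2) and the standard library are available. Lean on these libraries where they do the work, as an engineer would, in place of code of your own. Each camera call takes 0.05 s, during which the arm holds its last target. There are 200 camera calls.

## Working session

There is one attempt and no reset: what is moved stays moved. The work goes in short steps, Python scripts to look and compute and a tool call to move; the robot and the scene stay as the last step left them, time stands still between calls to the robot, and variables do not carry over. Pictures are saved under pics/ and viewed, at most 10 in all, crops included, and the job is handed in when it is done.

Besides the shell and the picture viewer there is one more tool, called after "Emit:" as name(argument=value, ...) on one line, values as JSON. play_rows: Moves the arm, as the interface text tells. Its arguments: {"type":"object","properties":{"dp":{"type":"array"},"rot":{"type":"array"},"fingers":{"type":"number"},"grip_force":{"type":"number"}},"required":["dp","rot"]}

```bash
mkdir -p pics; python3 - <<'E'
from rig import telemetry, optics, r
import cv2,numpy as np
for n in("top","scene"):
    f=optics.grab_frame(n); cv2.imwrite(f"pics/{n}0.png",f["color"][:,:,::-1]); np.savez(f"pics/{n}0.npz",**f)
    R,t=np.array(f["R"]),np.array(f["t"]); print(n,-R.T@t, R[2], f["mtx"])
s=telemetry.sense();print(s)
E
```

```text
top [ 435.7019011  -262.99985271  903.03058804] [ 0.15068312 -0.02948886 -0.9881422 ] [[504.55907947   0.         319.68510942]
 [  0.         504.55907947 199.45829005]
 [  0.           0.           1.        ]]
scene [  89.89775477 -610.56853146  680.71267005] [ 0.55017036  0.39863387 -0.73375992] [[369.04651778   0.         321.46234932]
 [  0.         369.04651778 194.04601803]
 [  0.           0.           1.        ]]
{'clock': 0.1, 'qpos': array([ 1.30458494e+00,  3.53590180e-01,  1.63403850e+00,  1.57989373e-05,
        1.15517560e+00, -2.38383546e-03]), 'qvel': array([-0.00031268, -0.00013417, -0.00189099, -0.00015739, -0.000532  ,
       -0.00092764]), 'joint_efforts': array([-3.17028216e-04, -6.06360340e+01, -3.42819178e+01,  7.45340941e-06,
        3.94377188e-03,  2.21681029e-05]), 'eef_pos': array([162.8539278 , 602.94900596, 199.33881216]), 'tcp_rot': array([-3.14038106e+00, -1.73344560e-05,  2.87775870e+00]), 'contact_force': array([0.28115579, 0.1719902 , 0.24274429]), 'wrist_torque': array([-0.02110266, -0.04987236,  0.02354521]), 'grasp_force': 0.0, 'opening': 0.9999203757871413}
```

View pics/top0.png

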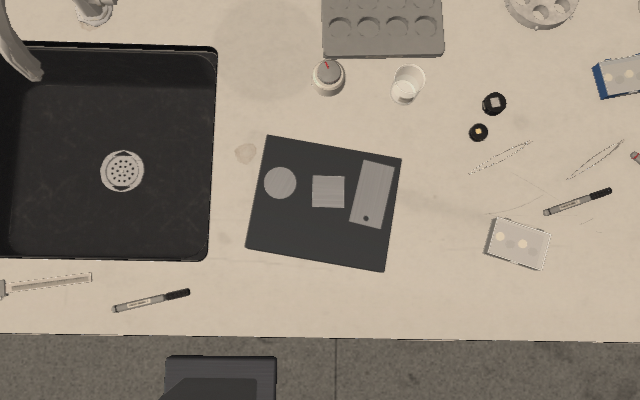

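View pics/scene0.png

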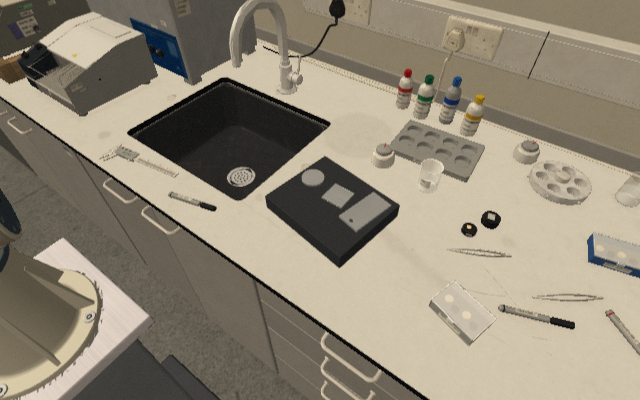

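The top view shows the plate with corners near (267,135), (401,158), (384,271) and (246,247). The disc is at (280,183), the square at (328,191) and the strip at (372,194), with its hole at (366,218) towards the front edge.

```bash
cat > h.py <<'E'
import cv2,numpy as np
def ray(f,uv,z):
    R,t=np.array(f["R"]),np.array(f["t"]); uv=np.array(uv,float).reshape(-1,2)
    d=np.c_[uv,np.ones(len(uv))]@np.linalg.inv(f["mtx"]).T@R; c=-R.T@t
    return (c+d*((z-c[2])/d[:,2])[:,None])[:,:2]
def rect(p):
    (c,s,a)=cv2.minAreaRect(p.astype(np.float32)); return np.round(c,1),np.round(s,1),round(a,2)
def measure(f):
    g=cv2.cvtColor(f["color"],cv2.COLOR_RGB2GRAY); big=cv2.resize(g,None,fx=4,fy=4,interpolation=cv2.INTER_CUBIC)
    roi=np.zeros_like(big); cv2.fillConvexPoly(roi,4*np.array([[262,128],[408,152],[390,290],[240,255]]),255)
    sat=cv2.resize(f["color"].max(2)-f["color"].min(2),None,fx=4,fy=4)
    m=((big>95)&(sat<20)&(roi>0)).astype(np.uint8)
    cs,_=cv2.findContours(m,cv2.RETR_EXTERNAL,cv2.CHAIN_APPROX_NONE)
    for c in cs:
        if cv2.contourArea(c)<5000: continue
        p=ray(f,(c[:,0]+.5)/4-.5,56); print("piece",rect(p),"area",round(cv2.contourArea(p.astype(np.float32))))
    m=((big<85)&(roi>0)).astype(np.uint8); 
    cs,_=cv2.findContours(m,cv2.RETR_EXTERNAL,cv2.CHAIN_APPROX_NONE)
    c=max(cs,key=cv2.contourArea); p=ray(f,(c[:,0]+.5)/4-.5,50); print("plate",rect(p)); return p
E
python3 - <<'E'
import numpy as np
from h import *
f=dict(np.load("pics/top0.npz")); measure(f)
print(ray(f,[[267,135],[401,158],[384,271],[246,247]],50)); print(ray(f,[366,218],56))
g=f["color"]; print(g[194,372],g[191,328],g[183,280],g[240,330],g[290,330])
E
```

```text
piece (array([ 579.6, -301.8]), array([55.8, 55.5]), 0.17) area 2967
piece (array([ 592.6, -219.7]), array([55. , 54.9]), 1.48) area 2390
piece (array([ 577.1, -376.8]), array([ 56.2, 110.9]), 77.13) area 6080
plate (array([ 561.3, -296.3]), array([238.3, 200.4]), 81.07)
[[ 676.9506777  -194.71382839]
 [ 642.16437656 -428.77624918]
 [ 446.66205998 -398.92422793]
 [ 482.1421028  -166.22796159]]
[[ 534.94770517 -367.37668034]]
[144 137 130] [150 144 136] [151 143 136] [62 60 59] [199 185 166]
```

Emit:
play_rows(dp=[[-0.5, -0.58, 0], [-1.1, -1.27, 0], [-1.7, -1.96, 0], [-2.3, -2.65, 0], [-3.0, -3.45, 0]], rot=[[0, 0, 0], [0, 0, 0], [0, 0, 0], [0, 0, 0], [0, 0, 0]], fingers=0.25)

```text
clock: 0.52
eef_pos: [242.5, 438.4, 199.6]
tcp_rot: [-3.141, -0.0, 2.879]
contact_force: [2.1, -0.6, -0.5]
opening: 0.297
grasp_force: 0.0
```

Emit:
play_rows(dp=[[-0.6, -0.69, 0], [-1.2, -1.38, 0], [-1.8, -2.07, 0], [-2.4, -2.76, 0], [-3.0, -3.45, 0]], rot=[[0, 0, 0], [0, 0, 0], [0, 0, 0], [0, 0, 0], [0, 0, 0]])

```text
clock: 0.93
eef_pos: [322.5, 273.4, 199.9]
tcp_rot: [-3.142, 0.0, 2.878]
contact_force: [2.0, 0.1, -0.1]
opening: 0.249
grasp_force: 0.0
```

Emit:
play_rows(dp=[[-0.6, -0.69, 0], [-1.2, -1.38, 0], [-1.8, -2.07, 0], [-2.4, -2.76, 0], [-3.0, -3.45, 0]], rot=[[0, 0, 0], [0, 0, 0], [0, 0, 0], [0, 0, 0], [0, 0, 0]])

```text
clock: 1.35
eef_pos: [402.4, 108.8, 200.0]
tcp_rot: [3.142, 0.0, 2.878]
contact_force: [1.4, 0.2, 0.4]
opening: 0.252
grasp_force: 0.0
```

Emit:
play_rows(dp=[[-0.6, -0.69, 0], [-1.2, -1.38, 0], [-1.8, -2.07, 0], [-2.4, -2.76, 0], [-3.0, -3.45, 0]], rot=[[0, 0, 0], [0, 0, 0], [0, 0, 0], [0, 0, 0], [0, 0, 0]])

```text
clock: 1.77
eef_pos: [482.3, -55.8, 199.9]
tcp_rot: [3.142, -0.0, 2.877]
contact_force: [0.7, 0.5, -0.3]
opening: 0.251
grasp_force: 0.0
```

Emit:
play_rows(dp=[[-0.6, -0.69, 0], [-1.2, -1.38, 0], [-1.8, -2.07, 0], [-2.4, -2.76, 0], [-3.0, -3.45, 0]], rot=[[0, 0, 0], [0, 0, 0], [0, 0, 0], [0, 0, 0], [0, 0, 0]])

```text
clock: 2.18
eef_pos: [562.1, -220.2, 199.6]
tcp_rot: [3.141, -0.001, 2.878]
contact_force: [0.9, 0.8, 0.5]
opening: 0.25
grasp_force: 0.0
```

Emit:
play_rows(dp=[[-0.7, -0.75, 0.4], [-1.5, -1.55, 0.8], [-2.3, -2.4, 1.3], [-2.9, -3.1, 1.8], [-3.27, -3.46, 2.2]], rot=[[0, 0, -0.2], [0, 0, -0.4], [0, 0, -0.6], [0, 0, -0.8], [0, 0, -1.03]])

```text
clock: 2.6
eef_pos: [652.1, -386.9, 112.7]
tcp_rot: [-3.141, 0.001, 2.986]
contact_force: [1.3, -0.3, 0.8]
opening: 0.252
grasp_force: 0.0
```

Emit:
play_rows(dp=[[0, 0, 0.2], [0, 0, 0.4], [0, 0, 0.6], [0, 0, 0.6]], rot=[[0, 0, 0], [0, 0, 0], [0, 0, 0], [0, 0, 0]])

```text
clock: 2.93
eef_pos: [650.0, -383.0, 87.6]
tcp_rot: [3.14, -0.003, 2.986]
contact_force: [-0.1, -0.0, -0.4]
opening: 0.252
grasp_force: 0.0
```

```bash
python3 - <<'E'
from rig import telemetry, optics
from h import *
print(telemetry.sense()["eef_pos"],telemetry.sense()["tcp_rot"])
a=optics.grab_frame("top")["color"][110:290,230:420,::-1]; b=optics.grab_frame("scene")["color"][140:290,240:430,::-1]
a=cv2.resize(a,None,fx=3,fy=3)[:,:570]; b=cv2.resize(b,(380,300))
c=np.zeros((540,790,3),np.uint8)
c[:,:400]=cv2.resize(a,(400,540))[:,:]; c[:300,405:785]=b
cv2.imwrite("pics/a1.png",c)
E
```

```text
[ 649.9966312  -382.96745114   87.59060947] [ 3.14037184e+00 -2.59975793e-03  2.98599053e+00]
```

View pics/a1.png

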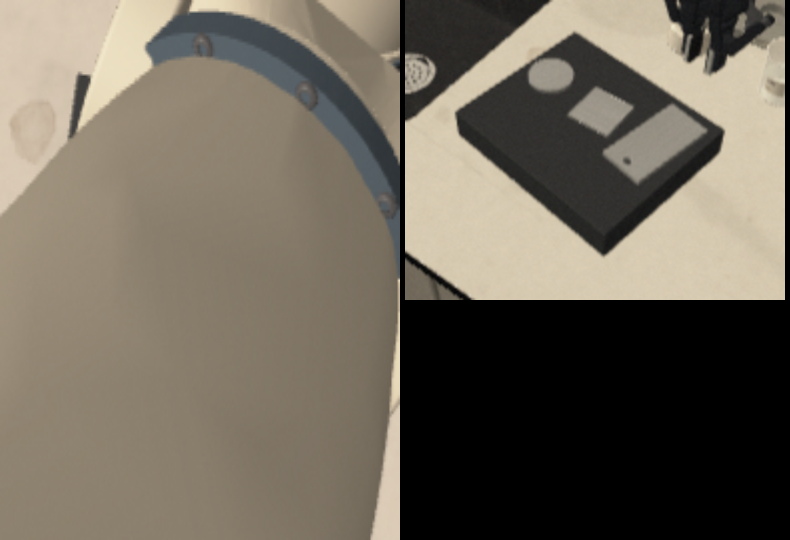

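The top view is blocked by the arm. In the scene view the fingers hang behind the strip's rear end, with tips near (378,168) and (394,175), and all three pieces are undisturbed. I'll shift sideways 8 mm and come down.

Emit:
play_rows(dp=[[-0.05, -0.1, 0.3], [-0.05, -0.2, 0.6], [-0.05, -0.2, 0.8], [-0.05, -0.2, 0.8]], rot=[[0, 0, 0], [0, 0, 0], [0, 0, 0], [0, 0, 0]])

```text
clock: 3.37
eef_pos: [650.3, -392.0, 54.4]
tcp_rot: [3.14, -0.003, 2.985]
contact_force: [-0.4, 0.3, -0.4]
opening: 0.252
grasp_force: 0.0
```

Emit:
play_rows(dp=[[0, 0, 0.025], [0, 0, 0.05], [0, 0, 0.05]], rot=[[0, 0, 0], [0, 0, 0], [0, 0, 0]])

```text
clock: 3.62
eef_pos: [652.1, -392.8, 55.4]
tcp_rot: [-3.141, 0.0, 2.986]
contact_force: [-0.1, 0.6, -0.2]
opening: 0.251
grasp_force: 0.0
```

Emit:
play_rows(dp=[[0, 0, 0.025], [0, 0, 0.05], [0, 0, 0.05]], rot=[[0, 0, 0], [0, 0, 0], [0, 0, 0]])

```text
clock: 3.87
eef_pos: [652.0, -392.7, 53.3]
tcp_rot: [-3.142, 0.0, 2.986]
contact_force: [0.1, 0.0, 0.4]
opening: 0.252
grasp_force: 0.0
```

Emit:
play_rows(dp=[[0, 0, 0.025], [0, 0, 0.05], [0, 0, 0.05]], rot=[[0, 0, 0], [0, 0, 0], [0, 0, 0]])

```text
clock: 4.12
eef_pos: [651.8, -392.6, 51.0]
tcp_rot: [3.141, -0.0, 2.986]
contact_force: [0.4, -0.2, 0.1]
opening: 0.249
grasp_force: 0.0
```

Emit:
play_rows(dp=[[0, 0, 0.0125], [0, 0, 0.025], [0, 0, 0.025]], rot=[[0, 0, 0], [0, 0, 0], [0, 0, 0]])

```text
clock: 4.37
eef_pos: [651.9, -392.7, 50.1]
tcp_rot: [3.142, -0.0, 2.986]
contact_force: [0.1, 0.3, -0.4]
opening: 0.253
grasp_force: 0.0
```

```bash
python3 - <<'E'
from rig import optics
from h import *
b=optics.grab_frame("scene")["color"][160:230,330:430,::-1]
cv2.imwrite("pics/a2.png",cv2.resize(b,(800,560),interpolation=cv2.INTER_CUBIC))
E
```

```text
(no output)
```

View pics/a2.png

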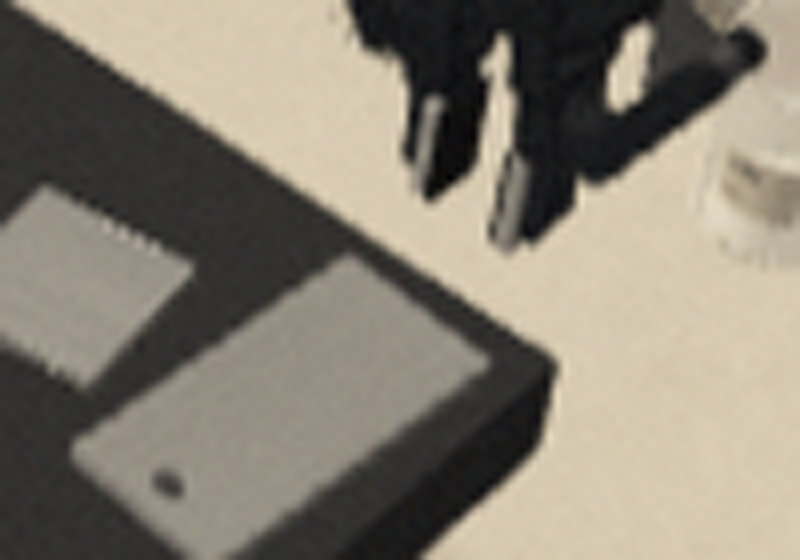

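The scene crop shows the tips near full-image (384,184) and (394,191). They're clear of the strip and look to be beyond the plate's rear edge. I'll compute where that puts them.

```bash
python3 - <<'E'
from rig import optics
from h import *
f=dict(np.load("pics/scene0.npz"))
T=np.array([[.988,-.155],[.155,.988]]); c0=np.array([561.3,-296.3])
for z in (50,54,60,70): print(z,((ray(f,[[383.8,184.4],[393.8,191]],z)-c0)@T.T).round(1), ray(f,[[383.8,184.4],[393.8,191]],z).round(1).tolist())
# rear strip corners & plate rear corner in scene
px=np.array([[350,255],[490,360]])/8+[330,160]; print(((ray(f,px,56)-c0)@T.T).round(1))
px=np.array([[555,355]])/8+[330,160]; print(((ray(f,px,50)-c0)@T.T).round(1))
E
```

```text
50 [[124.6 -54.8]
 [124.2 -84.9]] [[675.9, -369.7], [670.8, -399.4]]
54 [[121.2 -56.8]
 [120.7 -86.8]] [[672.2, -371.2], [667.1, -400.7]]
60 [[116.  -60. ]
 [115.6 -89.6]] [[666.6, -373.5], [661.6, -402.8]]
70 [[107.4 -65.2]
 [107.  -94.4]] [[657.3, -377.3], [652.4, -406.1]]
[[  83.8  -56.5]
 [  80.3 -110.1]]
[[  99.7 -119.4]]
```

Emit:
play_rows(dp=[[0.1, 0, 0], [0.1, 0, 0.04], [0.1, 0, 0.08], [0.1, 0, 0.08]], rot=[[0, 0, 0], [0, 0, 0], [0, 0, 0], [0, 0, 0]])

```text
clock: 4.75
eef_pos: [647.7, -392.0, 46.6]
tcp_rot: [3.141, -0.0, 2.986]
contact_force: [0.2, 0.4, 0.1]
opening: 0.248
grasp_force: 0.0
```

Emit:
play_rows(dp=[[0, 0, 0.025], [0, 0, 0.05], [0, 0, 0.05]], rot=[[0, 0, 0], [0, 0, 0], [0, 0, 0]])

```text
clock: 5.0
eef_pos: [647.9, -392.0, 44.7]
tcp_rot: [3.141, -0.0, 2.986]
contact_force: [0.4, 0.4, 0.1]
opening: 0.25
grasp_force: 0.0
```

```bash
python3 - <<'E'
from rig import optics,telemetry
from h import *
b=optics.grab_frame("scene")["color"][140:210,340:440,::-1]
cv2.imwrite("pics/a3.png",cv2.resize(b,(800,560),interpolation=cv2.INTER_CUBIC))
s=telemetry.sense(); print(s["eef_pos"],s["qpos"])
f=dict(np.load("pics/scene0.npz"))
P=np.array([s["eef_pos"],s["eef_pos"]+[0,0,20]])@f["R"].T+f["t"]; q=P@f["mtx"].T; print(q[:,:2]/q[:,2:])
E
```

```text
[ 647.9360882  -392.05736737   44.86217524] [-5.46108628e-01  7.02332727e-01  1.41987879e+00 -5.51857755e-05
  1.01955610e+00 -1.96097486e+00]
[[385.97712998 196.92374041]
 [387.11040397 191.04622987]]
```

View pics/a3.png

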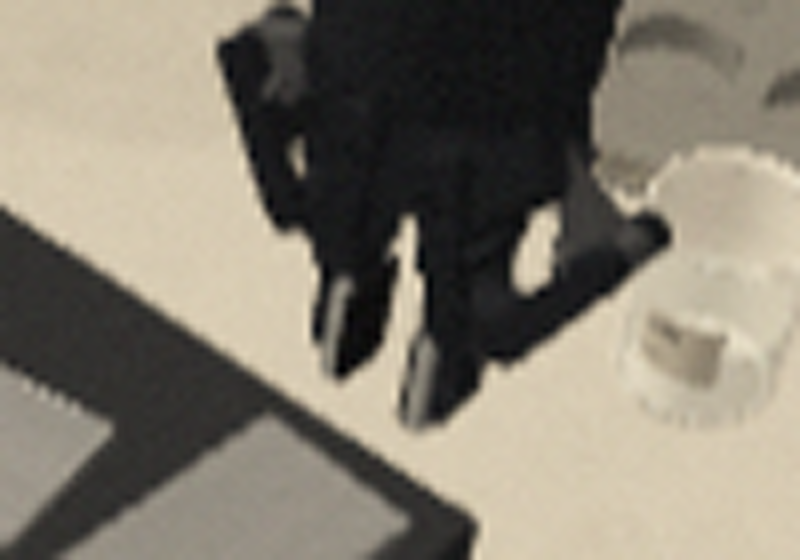

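The crop shows the tips near (382,187) and (391,194), about 7 px above the projected TCP. So either the tips sit higher than the TCP or they're behind the plate. I'll keep probing down gently.

Emit:
play_rows(dp=[[0, 0, 0.04], [0, 0, 0.08], [0, 0, 0.12], [0, 0, 0.12]], rot=[[0, 0, 0], [0, 0, 0], [0, 0, 0], [0, 0, 0]])

```text
clock: 5.38
eef_pos: [647.7, -391.9, 39.7]
tcp_rot: [3.141, -0.001, 2.986]
contact_force: [0.1, -0.1, -0.6]
opening: 0.252
grasp_force: 0.0
```

```bash
python3 - <<'E'
from rig import optics,telemetry
from h import *
o=[]
for n,(y,x) in (("scene",(140,340)),("top",(90,330))):
    b=optics.grab_frame(n)["color"][y:y+70,x:x+100,::-1]; o.append(cv2.resize(b,(400,280),interpolation=cv2.INTER_CUBIC))
cv2.imwrite("pics/a4.png",np.hstack(o))
E
```

```text
(no output)
```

View pics/a4.png

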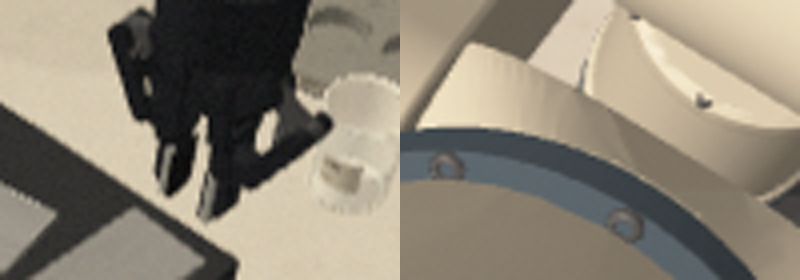

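The tips have moved down to about (381,188) and (391,195) and are still drawn in front of the background behind the plate's rear edge. There's no contact yet, so I'll continue.

Emit:
play_rows(dp=[[0, 0, 0.05], [0, 0, 0.1], [0, 0, 0.15], [0, 0, 0.15]], rot=[[0, 0, 0], [0, 0, 0], [0, 0, 0], [0, 0, 0]])

```text
clock: 5.82
eef_pos: [647.7, -391.9, 33.6]
tcp_rot: [3.141, -0.001, 2.986]
contact_force: [-0.1, -0.3, 0.2]
opening: 0.248
grasp_force: 0.0
```

Emit:
play_rows(dp=[[0, 0, 0.05], [0, 0, 0.1], [0, 0, 0.1]], rot=[[0, 0, 0], [0, 0, 0], [0, 0, 0]])

```text
clock: 6.07
eef_pos: [647.7, -391.9, 29.7]
tcp_rot: [3.141, -0.001, 2.986]
contact_force: [-1.5, 0.2, -0.6]
opening: 0.249
grasp_force: 0.0
```

```bash
python3 - <<'E'
from rig import optics,telemetry
from h import *
b=optics.grab_frame("scene")["color"][150:220,340:440,::-1]
cv2.imwrite("pics/a5.png",cv2.resize(b,(800,560),interpolation=cv2.INTER_CUBIC))
s=telemetry.sense()
f=dict(np.load("pics/scene0.npz"))
P=np.array([s["eef_pos"],s["eef_pos"]+[0,0,20]])@f["R"].T+f["t"]; q=P@f["mtx"].T; print(q[:,:2]/q[:,2:])
E
```

```text
[[385.07966168 201.2174984 ]
 [386.18306877 195.48870855]]
```

View pics/a5.png

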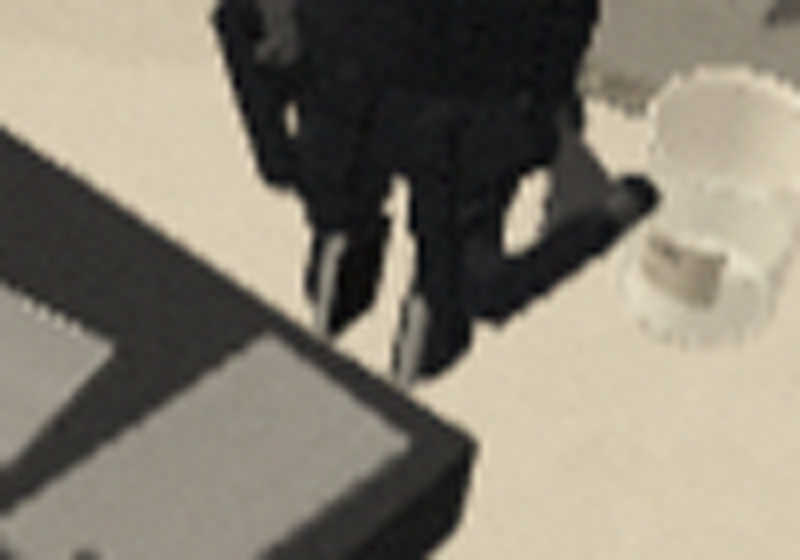

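The plate's rear edge now cuts off the bottom of the pads, near (381,192). So the fingers are just behind the plate and below its top. I'll raise, shut the fingers and check the tip against the TCP projection.

Emit:
play_rows(dp=[[0, 0, -0.5], [0, 0, -1.0], [0, 0, -1.25], [0, 0, -1.25], [0, 0, -1.25]], rot=[[0, 0, 0], [0, 0, 0], [0, 0, 0], [0, 0, 0], [0, 0, 0]], fingers=0)

```text
clock: 6.53
eef_pos: [648.3, -392.3, 80.7]
tcp_rot: [-3.141, 0.001, 2.986]
contact_force: [-0.8, 0.6, -0.4]
opening: 0.003
grasp_force: 0.0
```

```bash
python3 - <<'E'
from rig import optics,telemetry
from h import *
F=optics.grab_frame("scene"); b=F["color"][130:200,340:440,::-1].copy()
s=telemetry.sense(); print(s["eef_pos"],s["opening"])
b=cv2.resize(b,(800,560),interpolation=cv2.INTER_CUBIC)
f=F; a=s["tcp_rot"][2]; X=np.array([np.cos(a),np.sin(a),0]); 
pts=[s["eef_pos"]+v for v in (0*X,11*X,-11*X,[0,0,20])]
P=np.array(pts)@np.array(f["R"]).T+f["t"]; q=P@f["mtx"].T; q=q[:,:2]/q[:,2:]; print(q)
for p in q: cv2.circle(b,tuple(int(v) for v in (p-[340,130]+.5)*8),4,(0,0,255),1)
cv2.imwrite("pics/a6.png",b)
E
```

```text
[ 647.65641445 -391.88521243   79.598099  ] 0.003917823045745595
[[387.84344768 186.6231472 ]
 [384.81047367 189.11199171]
 [390.83818452 184.16567994]
 [389.04542894 180.37818637]]
```

View pics/a6.png

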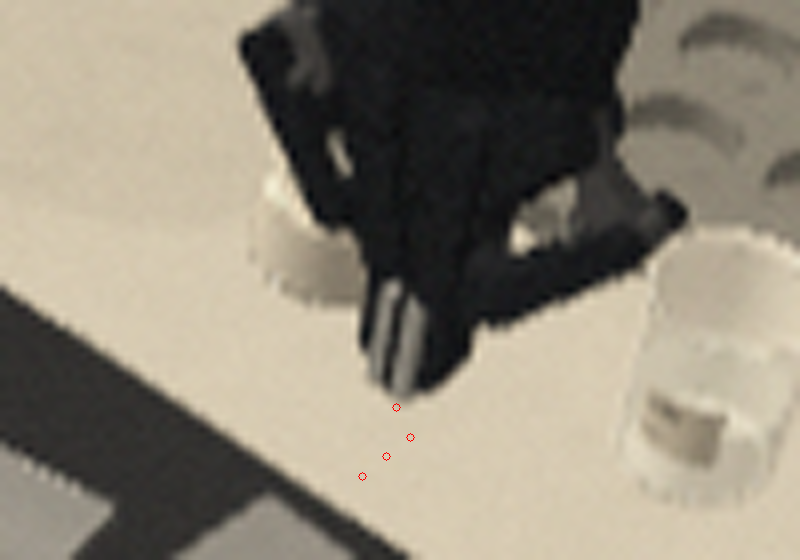

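The overlay shows the visible tip near (388,179), about 10 px above where the TCP projects. One view can't tell height from position, so I'll touch down on clear granite behind the square to find the true tip height.

Emit:
play_rows(dp=[[0.2, 0.6, 0], [0.5, 1.3, 0], [0.88, 1.9, 0.2], [0.88, 1.9, 0.5], [0.88, 1.9, 0.6]], rot=[[0, 0, 0], [0, 0, 0], [0, 0, 0], [0, 0, 0], [0, 0, 0]])

```text
clock: 7.0
eef_pos: [623.2, -309.6, 53.5]
tcp_rot: [3.14, -0.004, 2.987]
contact_force: [0.7, 0.0, 0.0]
opening: -0.003
grasp_force: 0.0
```

Emit:
play_rows(dp=[[0, 0, 0.03], [0, 0, 0.06], [0, 0, 0.09], [0, 0, 0.12], [0, 0, 0.12]], rot=[[0, 0, 0], [0, 0, 0], [0, 0, 0], [0, 0, 0], [0, 0, 0]])

```text
clock: 7.42
eef_pos: [625.1, -312.2, 51.4]
tcp_rot: [-3.141, 0.0, 2.985]
contact_force: [-0.3, 0.3, 0.4]
opening: 0.002
grasp_force: 0.0
```

Emit:
play_rows(dp=[[0, 0, 0.03], [0, 0, 0.06], [0, 0, 0.09], [0, 0, 0.09]], rot=[[0, 0, 0], [0, 0, 0], [0, 0, 0], [0, 0, 0]])

```text
clock: 7.75
eef_pos: [624.9, -311.5, 47.6]
tcp_rot: [3.142, -0.0, 2.986]
contact_force: [-0.4, -0.3, -0.0]
opening: -0.004
grasp_force: 0.0
```

```bash
python3 - <<'E'
from rig import optics,telemetry
from h import *
F=optics.grab_frame("scene"); s=telemetry.sense(); print(s["eef_pos"],s["contact_force"])
b=cv2.resize(F["color"][130:200,320:420,::-1],(800,560),interpolation=cv2.INTER_CUBIC)
a=s["tcp_rot"][2]; X=np.array([np.cos(a),np.sin(a),0])
P=np.array([s["eef_pos"]+v for v in (0*X,11*X,-11*X)])@np.array(F["R"]).T+F["t"]; q=P@F["mtx"].T; q=q[:,:2]/q[:,2:]
for p in q: cv2.circle(b,tuple(int(v) for v in (p-[320,130]+.5)*8),4,(0,0,255),1)
cv2.imwrite("pics/a7.png",b); np.savez("pics/a7.npz",**F)
E
```

```text
[ 624.94635086 -311.50466638   47.73660462] [-0.1648797   0.78611268 -1.12287195]
```

View pics/a7.png

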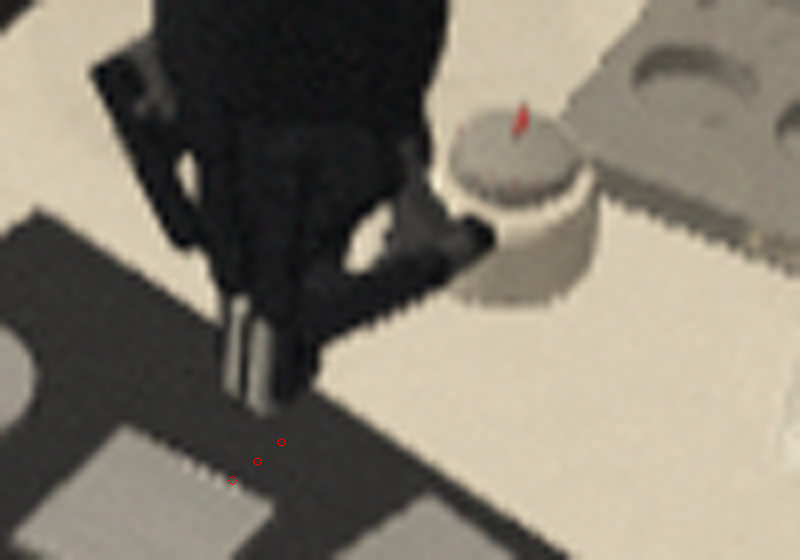

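The tips (pad bottoms near (351,181)) are drawn over the granite and aren't touching it, although the TCP reads 47.7 mm. So the true tips are higher than the reported TCP. I'll keep going down to contact.

Emit:
play_rows(dp=[[0, 0, 0.08], [0, 0, 0.16], [0, 0, 0.24], [0, 0, 0.3], [0, 0, 0.3]], rot=[[0, 0, 0], [0, 0, 0], [0, 0, 0], [0, 0, 0], [0, 0, 0]])

```text
clock: 8.22
eef_pos: [624.5, -311.3, 35.0]
tcp_rot: [3.141, -0.001, 2.986]
contact_force: [-0.0, 0.0, -0.1]
opening: 0.0
grasp_force: 0.0
```

Emit:
play_rows(dp=[[0, 0, 0.03], [0, 0, 0.06], [0, 0, 0.09], [0, 0, 0.09]], rot=[[0, 0, 0], [0, 0, 0], [0, 0, 0], [0, 0, 0]])

```text
clock: 8.55
eef_pos: [624.9, -311.5, 32.0]
tcp_rot: [3.142, -0.0, 2.986]
contact_force: [0.6, 0.3, 0.3]
opening: -0.002
grasp_force: 0.0
```

Emit:
play_rows(dp=[[0, 0, 0.03], [0, 0, 0.06], [0, 0, 0.06]], rot=[[0, 0, 0], [0, 0, 0], [0, 0, 0]])

```text
clock: 8.8
eef_pos: [624.9, -311.5, 29.6]
tcp_rot: [3.141, -0.0, 2.986]
contact_force: [0.0, 0.5, -0.3]
opening: 0.001
grasp_force: 0.0
```

```bash
python3 - <<'E'
from h import *
F=dict(np.load("pics/a7.npz"))
T=np.array([[.988,-.155],[.155,.988]]); c0=np.array([561.3,-296.3])
print("tcp",T@(np.array([624.9,-311.5])-c0))
for z in (60,70,75,80): print(z,((ray(F,[[351.4,181]],z)-c0)@T.T).round(1))
E
```

```text
tcp [65.1928 -5.1596]
60 [[70.6  1.4]]
70 [[62.7 -4.8]]
75 [[58.8 -7.9]]
80 [[ 54.8 -11. ]]
```

Emit:
play_rows(dp=[[0, 0, 0.03], [0, 0, 0.06], [0, 0, 0.09], [0, 0, 0.09]], rot=[[0, 0, 0], [0, 0, 0], [0, 0, 0], [0, 0, 0]])

```text
clock: 9.13
eef_pos: [624.9, -311.4, 25.9]
tcp_rot: [3.141, -0.0, 2.986]
contact_force: [-0.7, -0.0, -1.3]
opening: 0.0
grasp_force: 0.0
```

Emit:
play_rows(dp=[[0, 0, 0.03], [0, 0, 0.06], [0, 0, 0.06]], rot=[[0, 0, 0], [0, 0, 0], [0, 0, 0]])

```text
clock: 9.38
eef_pos: [624.9, -311.4, 23.5]
tcp_rot: [3.141, -0.0, 2.986]
contact_force: [1.3, 0.3, -0.4]
opening: -0.001
grasp_force: 0.0
```

Emit:
play_rows(dp=[[0, 0, 0.03], [0, 0, 0.06], [0, 0, 0.06]], rot=[[0, 0, 0], [0, 0, 0], [0, 0, 0]])

```text
clock: 9.63
eef_pos: [624.9, -311.5, 21.1]
tcp_rot: [3.141, -0.0, 2.986]
contact_force: [-0.4, -0.3, 0.3]
opening: -0.0
grasp_force: 0.0
```

Emit:
play_rows(dp=[[0, 0, 0.03], [0, 0, 0.06], [0, 0, 0.06]], rot=[[0, 0, 0], [0, 0, 0], [0, 0, 0]])

```text
clock: 9.88
eef_pos: [625.1, -311.5, 18.9]
tcp_rot: [-3.142, 0.0, 2.986]
contact_force: [-0.7, 0.1, -0.4]
opening: 0.0
grasp_force: 0.0
```

```bash
python3 - <<'E'
from rig import optics,telemetry
from h import *
F=optics.grab_frame("scene"); s=telemetry.sense(); print(s["eef_pos"],s["contact_force"])
P=F["R"]@s["eef_pos"]+F["t"]; q=F["mtx"]@P; print(q[:2]/q[2])
g=cv2.cvtColor(F["color"],cv2.COLOR_RGB2GRAY)
print("cols 340..364"); 
for y in range(174,202): print(y,*["%3d"%v for v in g[y,340:366]])
E
```

```text
[ 624.96936774 -311.5449103    18.95367807] [ 0.77019215 -0.06402227 -0.11927442]
[350.93012166 195.32232192]
cols 340..364
174  48  50  47  48  47  46  31  31  26  24  20  26  26  23  29  25  14  32  36  35  36  34  35  36  32  30
175  47  50  50  50  49  48  42  27  24  20  22  29  26  30  28  25  16  33  37  36  34  31  33  27  27  26
176  52  47  50  50  50  49  47  24  63 110  85  22  29  29  28  18  19  31  31  34  30  28  28  29  27  27
177  52  51  49  49  50  47  46  29  97 149  91  46  26  27  25  20  22  26  28  28  27  31  26  27  27  27
178  50  47  51  50  49  48  45  31 115 115  26  83  29  24  27  20  25  29  28  24  27  26  25  26  22  27
179  49  48  49  49  49  47  41  37 128  99  42 117  63  33  27  22  25  25  25  26  23  31  29  29  28  78
180  48  49  50  51  47  50  42  37 131  98  50 129  96  46  27  28  22  26  24  27  25  25  28  56 141 165
181  48  52  52  51  50  49  43  45 127  90  49 132 102  52  28  24  18  23  28  26  28  31  39  68 164 185
182  51  50  49  50  49  48  46  51 128  76  62 128  98  48  28  23  22  27  18  30  36  43  48  52  74 125
183 
[... 1347 characters left out ...]
  67  59  48  47  45  52  47  51  48  51  51  49  50
196 154 154 152 154 153 150 151 151 149 151 153 125  66  56  52  49  50  50  48  49  48  49  47  51  50  75
197 154 152 155 155 154 152 153 150 150 155 127  65  56  50  47  50  52  47  47  50  49  47  49  48  76 122
198 151 153 153 151 156 155 153 153 158 134  72  55  47  50  51  50  48  51  50  47  51  48  62  89 123 145
199 151 150 150 153 153 155 153 153 142  75  59  48  51  51  50  48  52  51  48  49  51  76 109 132 148 147
200 150 151 149 151 150 150 153 132  89  61  51  50  48  50  52  48  48  49  49  52  89 119 145 143 143 143
201 156 150 147 151 148 150 133  95  60  48  48  51  50  55  50  47  50  53  73 103 130 144 144 140 144 142
```

Emit:
play_rows(dp=[[0, 0, 0.02], [0, 0, 0.04], [0, 0, 0.04]], rot=[[0, 0, 0], [0, 0, 0], [0, 0, 0]])

```text
clock: 10.18
eef_pos: [625.1, -311.6, 18.8]
tcp_rot: [-3.142, 0.0, 2.986]
contact_force: [-3.7, 2.7, 12.3]
opening: 0.001
grasp_force: 5.8
```

Emit:
play_rows(dp=[[0, 0, 0.02], [0, 0, 0.04], [0, 0, 0.04]], rot=[[0, 0, 0], [0, 0, 0], [0, 0, 0]])

```text
clock: 10.43
eef_pos: [625.1, -311.6, 18.7]
tcp_rot: [-3.141, 0.0, 2.986]
contact_force: [-8.7, 3.9, 24.7]
opening: -0.001
grasp_force: 12.0
```

Emit:
play_rows(dp=[[0, 0, 0.02], [0, 0, 0.04], [0, 0, 0.04]], rot=[[0, 0, 0], [0, 0, 0], [0, 0, 0]])

```text
clock: 10.68
eef_pos: [625.1, -311.6, 18.6]
tcp_rot: [-3.141, 0.0, 2.986]
contact_force: [-13.2, 7.3, 36.6]
opening: -0.001
grasp_force: 18.2
```

Emit:
play_rows(dp=[[0, 0, -0.35], [0, 0, -0.7], [-0.4, -0.5, -0.8], [-0.75, -1.2, -0.8], [-0.97, -1.85, -0.8]], rot=[[0, 0, 0], [0, 0, 0], [0, 0, 0], [0, 0, 0], [0, 0, 0]], fingers=0.25)

```text
clock: 11.1
eef_pos: [653.8, -391.8, 47.9]
tcp_rot: [-3.141, 0.003, 2.987]
contact_force: [0.4, 0.3, -0.4]
opening: 0.249
grasp_force: 0.0
```

Emit:
play_rows(dp=[[0, 0, 0], [0, 0, 0]], rot=[[0, 0, 0], [0, 0, 0]])

```text
clock: 11.27
eef_pos: [651.9, -392.0, 46.3]
tcp_rot: [-3.141, 0.0, 2.984]
contact_force: [-0.3, 0.2, 0.3]
opening: 0.251
grasp_force: 0.0
```

Emit:
play_rows(dp=[[0, 0, 0.2], [0, 0, 0.4], [0, 0, 0.55], [0, 0, 0.64], [0, 0, 0.64]], rot=[[0, 0, 0], [0, 0, 0], [0, 0, 0], [0, 0, 0], [0, 0, 0]])

```text
clock: 11.68
eef_pos: [651.3, -389.6, 19.5]
tcp_rot: [3.141, -0.002, 2.986]
contact_force: [-0.4, 0.2, 0.0]
opening: 0.25
grasp_force: 0.0
```

Emit:
play_rows(dp=[[0, 0, 0.025], [0, 0, 0.05], [0, 0, 0.05]], rot=[[0, 0, 0], [0, 0, 0], [0, 0, 0]])

```text
clock: 11.93
eef_pos: [652.0, -390.4, 18.9]
tcp_rot: [3.141, 0.0, 2.986]
contact_force: [-0.2, 0.6, 1.7]
opening: 0.253
grasp_force: 0.8
```

Emit:
play_rows(dp=[[0, 0, -0.06], [0.1, 0, -0.06], [0.2, 0, -0.06], [0.35, 0, -0.06], [0.5, 0, -0.06]], rot=[[0, 0, 0], [0, 0, 0], [0, 0, 0], [0, 0, 0], [0, 0, 0]])

```text
clock: 12.35
eef_pos: [631.8, -387.6, 21.1]
tcp_rot: [-3.141, 0.001, 2.986]
contact_force: [1.7, 0.7, -1.6]
opening: 0.246
grasp_force: 0.8
```

Emit:
play_rows(dp=[[0.15, 0, 0], [0.3, 0, 0], [0.45, 0, 0], [0.6, 0, 0], [0.75, 0, 0]], rot=[[0, 0, 0], [0, 0, 0], [0, 0, 0], [0, 0, 0], [0, 0, 0]])

```text
clock: 12.77
eef_pos: [601.8, -382.9, 21.1]
tcp_rot: [-3.142, 0.0, 2.986]
contact_force: [1.1, -1.0, 0.4]
opening: 0.251
grasp_force: 0.8
```

```bash
cat > m.py <<'E'
from rig import optics,telemetry
from h import *
import sys
F=optics.grab_frame("scene"); s=telemetry.sense()
T=np.array([[.988,-.155],[.155,.988]]); c0=np.array([561.3,-296.3])
print("tcp plate",(T@(s["eef_pos"][:2]-c0)).round(1),s["eef_pos"][2].round(1),s["contact_force"].round(1))
big=cv2.resize(F["color"],None,fx=4,fy=4,interpolation=cv2.INTER_CUBIC).astype(int)
g=big.mean(2); sat=big.max(2)-big.min(2)
# region: plate-frame box at z=56 projected
box=np.array([[-150,-125],[-150,110],[98,110],[98,-125]])@T+c0
P=np.c_[box,np.full(4,56)]@np.array(F["R"]).T+F["t"]; q=P@F["mtx"].T; q=q[:,:2]/q[:,2:]
roi=np.zeros(g.shape,np.uint8); cv2.fillConvexPoly(roi,(q*4).astype(int),255)
m=((g>100)&(g<160)&(sat<24)&(roi>0)).astype(np.uint8); m=cv2.morphologyEx(m,cv2.MORPH_OPEN,np.ones((5,5)))
cs,_=cv2.findContours(m,cv2.RETR_EXTERNAL,cv2.CHAIN_APPROX_NONE)
for c in cs:
    if cv2.contourArea(c)<2500: continue
    p=(ray(F,(c[:,0]+.5)/4-.5,56)-c0)@T.T
    print("piece",rect(p),"area",round(cv2.contourArea(p.astype(np.float32))),"xmin",p[:,0].min().round(1),"xmax",p[:,0].max().round(1))
cv2.imwrite("pics/m.png",m*255)
E
python3 m.py
```

```text
tcp plate [ 52.2 -79.2] 20.9 [-0.6 -0.6  0.2]
piece (array([ -1.3, -81.8]), array([138.2,  56.1]), 0.09) area 6311 xmin -70.4 xmax 67.8
piece (array([17. , -3.5]), array([59.2, 55.8]), 8.54) area 3041 xmin -14.3 xmax 49.0
piece (array([17.9, 79.6]), array([55.8, 53.6]), 45.03) area 2396 xmin -11.1 xmax 46.3
```

The strip is being pushed square (0.1°), and its front is at plate x ≈ -69. The bystanders haven't moved.

Emit:
play_rows(dp=[[0.15, 0, 0], [0.3, 0, 0], [0.45, 0, 0], [0.6, 0, 0], [0.75, 0, 0]], rot=[[0, 0, 0], [0, 0, 0], [0, 0, 0], [0, 0, 0], [0, 0, 0]])

```text
clock: 13.23
eef_pos: [572.2, -378.1, 21.0]
tcp_rot: [-3.142, 0.0, 2.986]
contact_force: [1.0, -0.2, -0.3]
opening: 0.247
grasp_force: 0.8
```

Emit:
play_rows(dp=[[0.15, 0, 0], [0.3, 0, 0], [0.45, 0, 0], [0.55, 0, 0], [0.63, 0, 0]], rot=[[0, 0, 0], [0, 0, 0], [0, 0, 0], [0, 0, 0], [0, 0, 0]])

```text
clock: 13.65
eef_pos: [547.3, -374.3, 21.1]
tcp_rot: [3.142, -0.0, 2.986]
contact_force: [1.8, -0.6, 0.6]
opening: 0.252
grasp_force: 0.7
```

Emit:
play_rows(dp=[[0.06, 0, 0], [0.12, 0, 0], [0.16, 0, 0], [0.18, 0, 0], [0.18, 0, 0]], rot=[[0, 0, 0], [0, 0, 0], [0, 0, 0], [0, 0, 0], [0, 0, 0]])

```text
clock: 14.07
eef_pos: [540.7, -373.2, 21.0]
tcp_rot: [-3.142, -0.0, 2.986]
contact_force: [0.1, -0.7, 0.2]
opening: 0.25
grasp_force: 0.2
```

```bash
python3 m.py
```

```text
tcp plate [ -8.5 -79.2] 21.0 [-0.8  0.2  0.8]
piece (array([-64.7, -81.2]), array([135.6,  58.4]), 0.69) area 6270 xmin -132.5 xmax 3.1
piece (array([10.4, -4.9]), array([46.2, 56.3]), 6.39) area 1424 xmin -14.5 xmax 30.6
piece (array([17.9, 79.6]), array([55.8, 53.9]), 45.04) area 2426 xmin -11.3 xmax 46.3
```

Emit:
play_rows(dp=[[0.05, 0, 0], [0.1, 0, 0], [0.14, 0, 0], [0.14, 0, 0]], rot=[[0, 0, 0], [0, 0, 0], [0, 0, 0], [0, 0, 0]])

```text
clock: 14.45
eef_pos: [534.9, -372.2, 21.0]
tcp_rot: [3.141, -0.0, 2.986]
contact_force: [1.5, -0.3, 0.2]
opening: 0.25
grasp_force: 0.1
```

Emit:
play_rows(dp=[[-0.2, 0, 0], [-0.5, 0, 0], [-0.8, 0, -0.3], [-0.8, 0, -1.0], [-0.8, 0, -2.0]], rot=[[0, 0, 0], [0, 0, 0], [0, 0, 0], [0, 0, 0], [0, 0, 0]])

```text
clock: 14.87
eef_pos: [565.5, -375.8, 98.3]
tcp_rot: [3.139, -0.006, 2.986]
contact_force: [-0.1, -0.4, 0.6]
opening: 0.249
grasp_force: 0.0
```

```bash
python3 m.py
```

```text
tcp plate [ 21.5 -80.3] 109.0 [ 2.2 -1.9  5.8]
piece (array([-81.9, -81.8]), array([113. ,  58.3]), 0.12) area 6138 xmin -138.4 xmax -25.5
piece (array([17. , -3.6]), array([59.2, 55.8]), 8.54) area 3046 xmin -14.5 xmax 48.8
piece (array([17.9, 79.6]), array([55.8, 53.9]), 45.04) area 2403 xmin -11.3 xmax 46.3
```

Centre is at plate x ≈ -81.9 (target -81.7), at 0.1° yaw. I'll move the arm clear and check from the top.

Emit:
play_rows(dp=[[0, 0, -0.8], [0, 0.5, -1.5], [0, 1.2, -2.0], [0, 2.0, -2.2], [0, 2.9, -2.2]], rot=[[0, 0, 0], [0, 0, 0], [0, 0, 0], [0, 0, 0], [0, 0, 0]])

```text
clock: 15.33
eef_pos: [586.6, -263.0, 192.1]
tcp_rot: [-3.14, 0.005, 2.984]
contact_force: [1.0, -0.1, -0.4]
opening: 0.244
grasp_force: 0.0
```

Emit:
play_rows(dp=[[0, 0.9, 0], [0, 1.8, 0], [0, 2.7, 0], [0, 3.6, 0], [0, 4.5, 0]], rot=[[0, 0, 0], [0, 0, 0], [0, 0, 0], [0, 0, 0], [0, 0, 0]])

```text
clock: 15.75
eef_pos: [613.2, -83.1, 189.2]
tcp_rot: [-3.142, 0.0, 2.986]
contact_force: [-0.3, 0.2, -0.8]
opening: 0.25
grasp_force: 0.0
```

Emit:
play_rows(dp=[[0, 0.9, 0], [0, 1.8, 0], [0, 2.7, 0], [0, 3.2, 0], [0, 3.2, 0]], rot=[[0, 0, 0], [0, 0, 0], [0, 0, 0], [0, 0, 0], [0, 0, 0]])

```text
clock: 16.17
eef_pos: [633.4, 45.9, 189.0]
tcp_rot: [3.14, 0.0, 2.989]
contact_force: [-0.2, 0.2, -0.2]
opening: 0.251
grasp_force: 0.0
```

```bash
python3 - <<'E'
from rig import optics
from h import *
f=optics.grab_frame("top"); measure(f)
cv2.imwrite("pics/final.png",cv2.resize(f["color"][110:310,220:440,::-1],(660,600)))
E
```

```text
piece (array([ 474.9, -368.9]), array([68.9, 99.9]), 78.38) area 5363
piece (array([ 579.6, -301.8]), array([55.7, 55.7]), 89.99) area 2971
piece (array([ 592.8, -219.7]), array([55.4, 54.9]), 1.48) area 2393
plate (array([ 561.3, -296.3]), array([238.3, 200.4]), 81.08)
```

View pics/final.png

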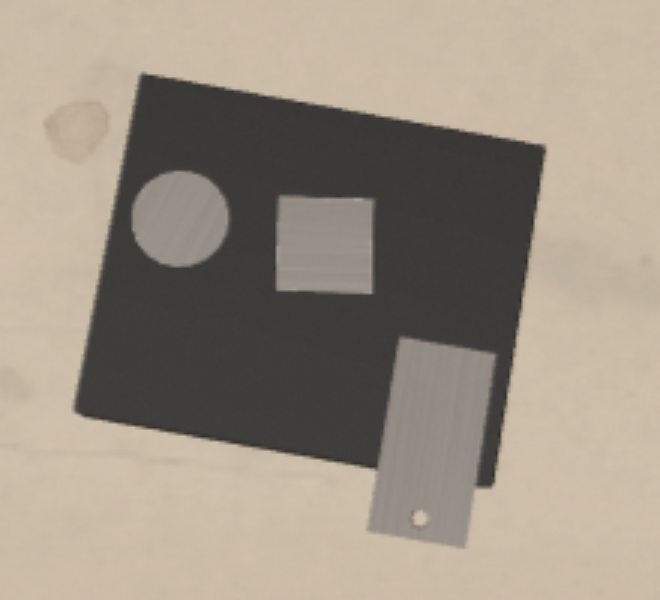

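The strip lies square over the front edge. Its left side runs from (400,338) to (368,530) in the crop and crosses the plate edge near (378,467), so about a third sticks out. The square and disc haven't moved.

```bash
python3 -c "
from rig import r
print(r.sign_off())"
```

```text
the job is handed in; nothing more can be done
None
```

The strip was slid along the granite without lifting and now lies flat and square to the front edge, with about a third of its length sticking out; the square and disc have not moved, and the job is handed in at about 16 s.

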